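# Fit the hammer-head length stop into the slotted portioning rail

## Task

Fit the length stop for cutting dough rolls: take the black-gripped hammer-head stop out of its wooden parking block, lower its head through the slot of the steel rail on that side of the aluminium gauge where the longer stretch of rail is free, and turn it a quarter turn clockwise so that the head catches under the lips. Tug it lightly upwards to feel that it has caught, then slide it along the slot, still turned, until its collar comes up gently but definitely against the gauge, and let go of it there, upright and touching the gauge. Do not force anything against the rail, do not shift the gauge, and leave the kitchen scale and the dough stamp where they are.

Things in the scene. Friction and masses are not known exactly. Their poses are not given: they have to be found in the camera images.
- stop_grip (a point): Centre (half-way up) of the grip of the loose upright hammer-head stop, 73 mm tall, 160-280 g. z up, x along grip and head. Flat black grip 44 long (x), 14 thick (y), 44 high (22 above to 22 below this point); below it a round steel collar 34 mm across, 14 high, its underside 36 below this point. At the start it hangs by the collar in the parking block, grip along the block's x.
- stop: The same stop; origin under its head, 51 mm below the grip's centre, same axes. Head 36 long (x), 17.5 wide (y), 8 high, foot bevelled; above it a shank 15 across, 7 high, up to the collar. Two opposite corners are rounded: in the rail it turns clockwise (from above) a quarter turn, meeting the walls about 10 deg later; counter-clockwise it jams early. A half turn of the stop changes nothing.
- block_top (a point): Fixed wooden parking block, 100 (x) by 64 (y), 28 mm high; origin at the centre of its upper face, z up. The stop's head hangs in its 41 by 23 mm through hole (long side along x), the collar resting on the upper face: lift the stop straight up by at least 20 mm to clear it.
- rail_top (a point): Fixed slotted steel rail (strut, open side up), 300 mm long (x), 47 wide; origin mid-slot at the level of its upper face, z up. Slot 20 mm wide all along, between lips 4 thick; hollow below them 39 wide, 24 deep. With the collar resting on the rail the grip's centre is 36 above this point; the head then has 3 mm upward play to the underside of the lips.
- rail: The same rail with its board (340 by 90 by 12 mm); origin under the board, 44 mm below the rail's upper face, same axes. Rigid; more than 30 N would spoil the lips, 5 to 12 N is plenty for any push or tug.
- gauge_face (a point): Length gauge: aluminium saddle across the rail, set somewhere on its +x half (the longer free stretch of rail lies on its -x side), not to be shifted. Origin at the middle of its flat end face that looks along the rail's -x, at the level of the rail's upper face; axes as the rail's. 36 mm long (from here to +x), 66 wide, top 12 above the rail. When the collar touches the face the grip's centre is 17 mm from this point along -x.
- gauge: The same length gauge, same origin and axes; rigid, touch it with less than 20 N.
- scale: Bystander: flat kitchen scale, 160 by 130 by 24 mm, origin under its centre.
- stamp: Bystander: small round wooden dough stamp, 48 mm in diameter, 82 mm high, standing beside the parking block, on its +x side; origin under its centre.
Mind the look-alikes: they are no part of the job. Leave any red look-alike of the stop alone.

How it is judged:
By the outcome, as a careful person would: the job done as asked, in the order asked, and still so for the second after the job is handed in, with the robot touching nothing.
It also fails if it takes over 72 s, if anything falls off the work surface, if the arm or the gripper's body presses on something with over 40 N, if the wrist force passes 120 N, or if a joint passes its speed limit or range.

## Robot

A 6-joint arm with a two-finger parallel gripper is mounted at the origin on the work surface. World frame = base frame: x ahead of the robot, y to its left, z up, the work surface at z = 0. Lengths are in m, angles in rad, forces in N, time in s.
With the tool pointing down it reaches from about 0.375 to 0.925 m from the base axis. Payload 5.7 kg.
Tool frame: the origin (TCP) lies on the centre line of the jaws, within the pads' length; the fingertips stand tips_ahead ahead of it and the grasp point (between the pads) lies 2 mm behind it (tips_ahead is the distance from the TCP to the fingertips, in m); z points along the fingers, y is the line along which they close (so a half turn about z gives the same grasp; the last joint's range is limited). The gripper opens to 88 mm and grips with 3 to 60 N. Pads are 20 mm wide; open, the fingers measure 115 mm over their backs; the gripper's body (75 mm by 178 mm) begins 61 mm behind the grasp point.
Start: joints at [-1.238, 0.359, 1.51, -0, 1.272, -0.115], TCP at [0.26, -0.541, 0.24] pointing down, gripper open.
Joint ranges: [-2.97, 2.97], [-1.01, 2.36], [0.21, 2.38], [-0.96, 4.11], [0.2, 2.71], [-2.98, 2.98]. Speed limits (rad/s): [2.39, 2.39, 3.14, 3.14, 3.14, 3.14].

## Interface

Orientations are given as a rotation vector (axis times angle).
In Python, from plant import goto, movel, goto_joints, grip, dwell, inverse_kinematics, read_camera, MotionError, finish_job, search_frame, regions_of, current_time_s, current_joints, current_qvel, current_joint_torque, current_position, current_ee_rot, current_wrist_force, current_wrist_torque, current_width, current_finger_force, tips_ahead gives the robot as it stands. The module is installed in compiled form; this text tells all that it offers. Calls block until the motion is done:
- goto(position, orientation): joint-space move of the TCP to a pose.
- movel(position, ori=None, speed=0.15): straight line of the TCP; ori=None keeps the orientation; speed is the mean speed in m/s.
- goto_joints(angles): joint-space move.
- grip(opening): opening from 0.0 (shut) to 1.0 (fully open); the grip force is fixed at half the most; returns when the fingers have stopped.
- dwell(seconds).
- inverse_kinematics(position, orientation): joint angles nearest the present ones, or None.
- read_camera(name): name is "scene" or "top"; returns a dict with "pixels" (480x640x3 uint8, red, green, blue), "fx", "fy", "cx", "cy" (pixels), "D" ([k1, k2, p1, p2, k3] as OpenCV has them; the pictures are not rectified), "rvec" (rotation vector, rad) and "tvec" (3), from world to camera coordinates, as OpenCV has them. Camera axes: x right, y down, z forward; pixel columns grow to the right and rows downward; lengths in m; the calibration is good to about 2 mm. A picture is of the moment at which its call begins. There is no depth.
A pose or a line that the arm cannot do raises MotionError and nothing moves.
- finish_job(): hands the job in; it is judged then, once.
Trained networks look in a picture, given as the dict that the camera call returned (one of the last four; its "shot" number tells which), for a name from the list of things; names that differ only in an ending like _2 or _b are one class to them, and where a whole thing is asked for, a point or a joint stands for the part that bears it (a point fixed in the world has none). Each returns a list of dicts, best first, with "conf" (0 to 1); they miss things now and then, are a little off and sometimes report something else, mostly with a low value. They report only what shows in the picture. A call takes as long as a camera call. They do not tell look-alikes from the thing itself.
- search_frame(label, picture): "point" ([x, y, z] in m, in the coordinates of the camera as it stood for that picture, good to about 4 mm: the middle of the surface that is visible of it).
- regions_of(label, picture): "pixels" (480x640 bool, what is visible of it).
Readings, each from a call of its own:
- current_time_s(): time.
- current_joints(): joint angles.
- current_qvel(): joint speeds.
- current_joint_torque(): joint torques, N m.
- current_position(): TCP position.
- current_ee_rot(): TCP orientation.
- current_wrist_force(): force on the tool from outside, world axes, zero at the start.
- current_wrist_torque(): the same for the moment, N m.
- current_width(): opening from 0.0 (shut) to 1.0 (fully open).
- current_finger_force(): force on a finger pad.
Only numpy, scipy, OpenCV 4.12 (cv2) and the standard library are available. Lean on these libraries where they do the work, as an engineer would, in place of code of your own. Each camera call takes 0.05 s, during which the arm holds its last target. There are 200 camera calls.

## Working session

There is one attempt and no reset: what is moved stays moved. The work goes in short steps, each a Python script; the robot and the scene stay as the last script left them, time stands still between calls to the robot, and variables do not carry over. Pictures are saved under pics/ and viewed, at most 10 in all, crops included, and the job is handed in when it is done.

```bash
mkdir -p pics; ls; cat > h.py <<'E'
import numpy as np, cv2
from plant import *
def cam(p):
    R=cv2.Rodrigues(np.array(p["rvec"],float))[0]; return R,np.array(p["tvec"],float).ravel(),np.array([[p["fx"],0,p["cx"]],[0,p["fy"],p["cy"]],[0,0,1]]),np.array(p["D"],float)
def toworld(p,c):
    R,t,K,D=cam(p); return R.T@(np.array(c)-t)
def proj(p,X):
    R,t,K,D=cam(p); return cv2.projectPoints(np.atleast_2d(np.array(X,float)),R,t,K,D)[0].reshape(-1,2)
def onplane(p,uv,z):
    R,t,K,D=cam(p); n=cv2.undistortPoints(np.atleast_2d(np.array(uv,float)).reshape(-1,1,2),K,D).reshape(-1,2)
    d=np.c_[n,np.ones(len(n))]@R; o=-R.T@t; s=(z-o[2])/d[:,2]; return o+d*s[:,None]
def save(p,f,box=None,k=1):
    im=p["pixels"][:,:,::-1]
    if box: im=im[box[1]:box[3],box[0]:box[2]]
    cv2.imwrite(f,cv2.resize(im,None,fx=k,fy=k,interpolation=cv2.INTER_CUBIC))
E
python3 - <<'E'
from h import *
import pickle
print(tips_ahead if not callable(tips_ahead) else tips_ahead(), current_time_s(), current_ee_rot(),current_width())
P={}
for n in("scene","top"):
    p=read_camera(n);P[n]=p;save(p,f"pics/{n}0.png")
    print(n,-cam(p)[0].T@cam(p)[1])
    for l in("stop","stop_grip","block_top","rail","rail_top","gauge","gauge_face","scale","stamp"):
        try:
            for d in search_frame(l,p)[:3]: 
                w=toworld(p,d["point"]);print(l,round(d["conf"],2),w.round(4),proj(p,w).round(0))
        except Exception as e: print(l,e)
        try:
            for i,d in enumerate(regions_of(l,p)[:3]): P[n,l,i]=d["pixels"]
        except Exception as e: print(l,e)
pickle.dump(P,open("P.pkl","wb")); print(current_time_s())
E
```

```text
pics
0.017 0.0 [-3.06136482e+00 -6.97201073e-01  3.15764727e-04] 1.0000446455775491
scene [ 1.05426388 -0.6544615   0.68887776]
stop 0.75 [ 0.5504 -0.3579  0.0595] [[191. 334.]]
stop 0.61 [ 0.5295 -0.2537  0.0495] [[226. 299.]]
stop_grip 0.79 [ 0.5489 -0.3537  0.0643] [[192. 330.]]
stop_grip 0.61 [ 0.5311 -0.2556  0.0457] [[226. 302.]]
block_top 0.76 [ 0.56   -0.3618  0.0282] [[196. 349.]]
rail 0.64 [0.5403 0.0068 0.0269] [[312. 244.]]
rail_top 0.71 [0.5403 0.0067 0.031 ] [[312. 242.]]
gauge 0.83 [ 0.4845 -0.0194  0.0597] [[286. 229.]]
gauge_face 0.91 [ 0.4826 -0.0204  0.0615] [[285. 228.]]
scale 0.65 [0.4995 0.3108 0.0225] [[367. 185.]]
stamp 0.66 [ 0.6584 -0.3646  0.0287] [[234. 378.]]
top [ 0.38301126 -0.00814149  1.38548854]
stop 0.82 [ 0.5171 -0.2385  0.069 ] [[414. 268.]]
stop 0.73 [ 0.5317 -0.3428  0.0704] [[463. 262.]]
stop 0.24 [ 0.6413 -0.3433  0.0314] [[458. 214.]]
stop_grip 0.76 [ 0.5181 -0.2409  0.0703] [[415. 267.]]
stop_grip 0.58 [ 0.5316 -0.3414  0.0725] [[462. 261.]]
block_top 0.83 [ 0.5267 -0.3326  0.0259] [[453. 266.]]
rail 0.9 [0.5243 0.0205 0.017 ] [[293. 265.]]
rail_top 0.87 [0.5185 0.025  0.0156] [[291. 268.]]
gauge 0.85 [ 0.4741 -0.0016  0.0577] [[303. 287.]]
gauge_face 0.89 [0.4715 0.0007 0.0569] [[302. 288.]]
scale 0.62 [0.4802 0.3298 0.0262] [[151. 283.]]
stamp 0.79 [ 0.6412 -0.3447  0.0287] [[458. 215.]]
1.9
```

View pics/scene0.png

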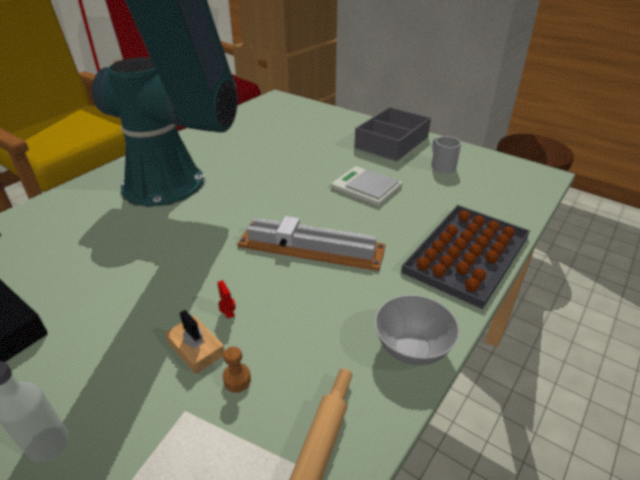

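View pics/top0.png

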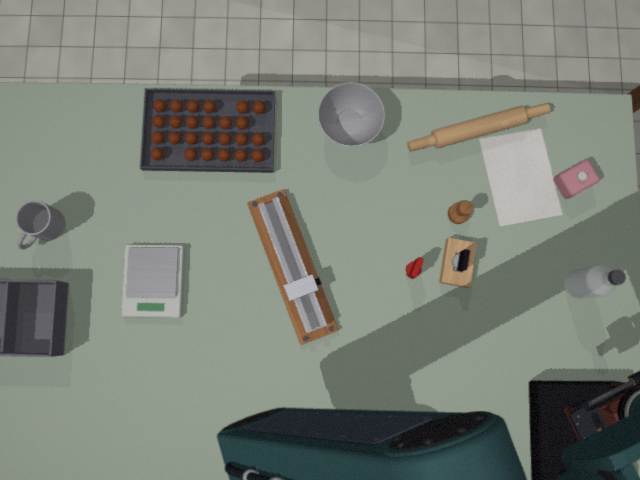

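```bash
python3 - <<'E'
from h import *
import pickle
P=pickle.load(open("P.pkl","rb"))
a=np.linspace(0,6.28,9)
for n in("scene","top"):
    p=P[n];print(n,cam(p)[2].round(1).tolist(),cam(p)[3],proj(p,[[0,0,0],[.26,-.541,.24],[.26,-.541,.223]]).round(1).tolist())
    print(proj(P[n],np.c_[.1*np.cos(a),.1*np.sin(a),0*a]).round(0).tolist())
# go to a calibration pose above blank region
print(inverse_kinematics([.5,-.15,.2],[3.1416,0,0]))
goto([.52,-.13,.2],[np.pi,0,0])
for n in("scene","top"):
    p=read_camera(n);save(p,f"pics/{n}1.png");print(proj(p,[[.52,-.13,.183],[.52,-.13,.2]]).round(1).tolist())
    P[n,'cal']=p
pickle.dump(P,open("P.pkl","wb"))
im=[cv2.imread(f"pics/{n}1.png") for n in("scene","top")]
u=[proj(P[n,'cal'],[.52,-.13,.2])[0].astype(int) for n in("scene","top")]
c=[cv2.resize(i[v[1]-70:v[1]+70,v[0]-70:v[0]+70],(400,400),interpolation=2) for i,v in zip(im,u)]
for k in c: cv2.circle(k,(200,200),4,(0,255,0),1)
cv2.imwrite("pics/cal.png",np.hstack(c)); print(u,current_time_s())
E
```

```text
scene [[463.4, 0.0, 314.4], [0.0, 463.4, 239.7], [0.0, 0.0, 1.0]] [-0.05804751  0.          0.          0.          0.        ] [[163.3, 183.5], [-30.4, 244.9], [-25.8, 252.9]]
[[186.0, 194.0], [198.0, 181.0], [190.0, 170.0], [167.0, 167.0], [142.0, 173.0], [128.0, 186.0], [134.0, 199.0], [159.0, 202.0], [186.0, 194.0]]
top [[621.8, 0.0, 315.4], [0.0, 621.8, 236.5], [0.0, 0.0, 1.0]] [-0.03947225  0.          0.          0.          0.        ] [[298.7, 511.1], [596.4, 401.0], [592.2, 400.0]]
[[299.0, 463.0], [266.0, 476.0], [252.0, 510.0], [265.0, 545.0], [298.0, 560.0], [331.0, 546.0], [346.0, 512.0], [332.0, 477.0], [300.0, 463.0]]
[-4.23836235e-01  2.89286363e-01  1.72634655e+00  7.41831859e-06
  1.12596276e+00  1.14695690e+00]
[[260.0, 211.7], [259.2, 204.4]]
[[368.9, 259.6], [369.8, 258.6]]
[array([259, 204]), array([369, 258])] 3.775
```

View pics/cal.png

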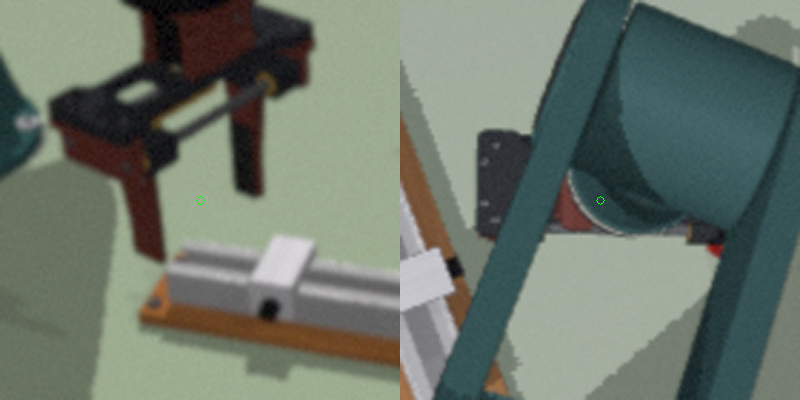

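```bash
python3 - <<'E'
from h import *
def crop(f,b,k): 
    im=cv2.imread(f)[b[1]:b[3],b[0]:b[2]]; im=cv2.resize(im,None,fx=k,fy=k,interpolation=2)
    for x in range(b[0],b[2],10): 
        cv2.line(im,((x-b[0])*k,0),((x-b[0])*k,4 if x%50 else 12),(0,0,255),1)
    for y in range(b[1],b[3],10): 
        cv2.line(im,(0,(y-b[1])*k),(4 if y%50 else 12,(y-b[1])*k),(0,0,255),1)
    return im
cv2.imwrite("pics/c1.png",np.vstack([crop("pics/scene0.png",(230,210,390,274),5),np.hstack([crop("pics/scene0.png",(160,302,240,356),5),np.pad(crop("pics/top0.png",(430,230,490,284),5),((0,0),(0,100),(0,0)))])]))
cv2.imwrite("pics/c2.png",crop("pics/top0.png",(240,185,340,345),4)[:600])
E
```

```text
(no output)
```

View pics/c1.png

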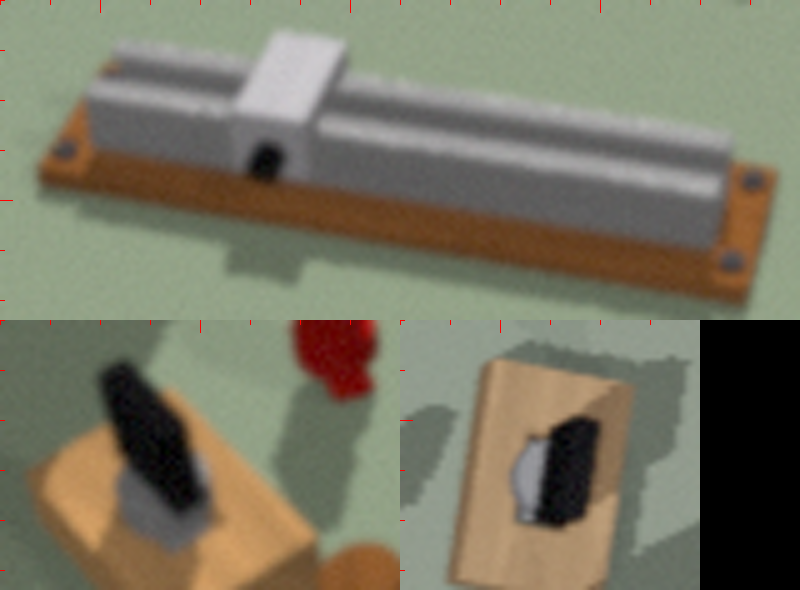

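View pics/c2.png

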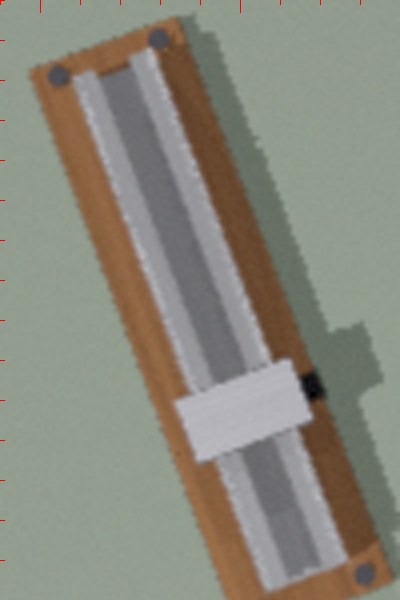

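```bash
cat > fit.py <<'E'
from h import *
import pickle
from scipy.optimize import least_squares
P=pickle.load(open("P.pkl","rb"))
S=lambda x,y:(230+x/5-.4,210+y/5-.4); B=lambda x,y:(160+x/5-.4,302+(y-320)/5-.4)
T=lambda x,y:(240+x/4-.4,185+y/4-.4); U=lambda x,y:(430+(x-400)/5-.4,230+(y-320)/5-.4)
r=.0235
# obj, local point (rail: dx,y,z ; gauge offset flag), pixel
sc=[('r',(.15,r,.044),S(90,90)),('r',(-.15,r,.044),S(722,188)),('r',(-.15,-r,.044),S(730,135)),('r',(.15,-r,.044),S(115,44)),
('r',(.17,.045,.012),S(40,172)),('r',(-.17,.045,.012),S(748,290)),('r',(-.17,-.045,.012),S(777,172)),
('g',(.036,-.033,.056),S(280,32)),('g',(0,-.033,.056),S(347,42)),('g',(0,.033,.056),S(310,123)),('g',(.036,.033,.056),S(237,110)),
('b',(-.05,.032,.028),B(170,392)),('b',(-.05,-.032,.028),B(28,478)),('b',(.05,.032,.028),B(318,540))]
tp=[('r',(-.15,-r,.044),T(75,78)),('r',(-.15,r,.044),T(152,49)),('r',(.15,-r,.044),T(268,590)),('r',(.15,r,.044),T(346,560)),
('r',(-.17,-.045,.012),T(30,70)),('r',(-.17,.045,.012),T(180,17)),('r',(.17,.045,.012),T(395,578)),
('g',(0,-.033,.056),T(175,402)),('g',(0,.033,.056),T(290,360)),('g',(.036,.033,.056),T(312,418)),('g',(.036,-.033,.056),T(199,462)),
('b',(.05,.032,.028),U(487,360)),('b',(.05,-.032,.028),U(633,383)),('b',(-.05,.032,.028),U(449,581))]
def W(q,o,l):
    x,y,a=q[:3] if o!='b' else q[4:7]; l=np.array(l,float)
    if o=='g': l[0]+=q[3]
    c,s=np.cos(a),np.sin(a); return [x+c*l[0]-s*l[1],y+s*l[0]+c*l[1],l[2]]
def tcam(d):
    p=dict(P['top']); p['rvec']=np.array(p['rvec']).ravel()+d[:3]; p['tvec']=np.array(p['tvec']).ravel()+d[3:]; return p
def f(q):
    e=[proj(P['scene'],[W(q,o,l) for o,l,_ in sc])-[u for *_,u in sc], proj(tcam(q[7:13]),[W(q,o,l) for o,l,_ in tp])-[u for *_,u in tp]]
    return np.r_[e[0].ravel(),e[1].ravel(),q[7:10]/.02,q[10:13]/.02]
if __name__=="__main__":
    q0=np.r_[.53,.01,-2.72,.05,.54,-.35,-.15,np.zeros(6)]
    R=least_squares(f,q0,loss='soft_l1',x_scale=np.r_[np.ones(7)*.01,np.ones(6)*.01]); q=R.x; e=f(q)
    print(q.round(4)); n=len(sc)*2
    print(e[:n].reshape(-1,2).round(1).tolist()); print(e[n:-6].reshape(-1,2).round(1).tolist())
    # scene only
    g=lambda z:f(np.r_[z,q[7:]])[:n]
    print("scene only",least_squares(g,q[:7],loss='soft_l1').x.round(4))
    h=lambda z:f(np.r_[z,np.zeros(6)])[n:]
    print("top only",least_squares(h,q[:7],loss='soft_l1').x.round(4))
    np.save("q.npy",q)
E
python3 fit.py
```

```text
[ 5.2610e-01  2.1200e-02 -2.7596e+00  3.7000e-02  5.3820e-01 -3.4880e-01
 -1.6760e-01  6.1000e-03  8.0000e-04 -1.6000e-03 -4.4000e-03  2.3000e-03
  1.4200e-02]
[[-0.9, 1.0], [-0.6, 1.8], [1.2, -0.1], [1.3, -0.9], [-0.9, -0.5], [0.5, 0.1], [0.7, -0.8], [-0.5, -0.2], [0.5, 0.0], [-0.5, 0.1], [-0.9, 0.3], [0.5, -0.3], [-0.6, -0.1], [0.4, -0.1]]
[[-0.4, 0.3], [0.3, 0.2], [-0.5, 0.2], [0.3, -0.2], [-0.0, 0.3], [-0.4, -0.2], [-0.1, 0.4], [0.0, -0.6], [-0.1, -1.0], [0.3, 0.1], [-0.1, 0.0], [0.4, -0.1], [-0.8, 0.6], [1.2, -0.4]]
scene only [ 0.5254  0.0213 -2.7557  0.0356  0.5382 -0.3491 -0.1685]
top only [ 0.5246  0.0234 -2.7639  0.0374  0.5351 -0.3423 -0.1787]
```

```bash
cat >> h.py <<'E'
from scipy.spatial.transform import Rotation as Ro
def ori(psi): return (Ro.from_euler('z',psi)*Ro.from_euler('x',np.pi)).as_rotvec()
def F(): return np.array(current_wrist_force()).round(2)
E
python3 - <<'E'
from h import *
q=np.load("q.npy"); b=q[4:7]
goto([b[0],b[1],.16],ori(b[2])); print(current_joints(),F())
movel([b[0],b[1],.065],speed=.1); print(F())
grip(0.0); print(current_width()*.088,current_finger_force(),F(),current_position())
dwell(.1);print(F())
for z in(.075,.095,.12): movel([b[0],b[1],z],speed=.1);print(F())
p=read_camera("top");save(p,"pics/t2.png");p=read_camera("scene");save(p,"pics/s2.png",(100,220,300,370),4)
print(current_width()*.088,current_time_s())
E
```

```text
[-6.81948379e-01  4.91410396e-01  1.50437297e+00  8.28252001e-04
  1.14705224e+00  1.05595177e+00] [-0.16  0.44 -0.18]
[-0.89  0.33 -0.66]
0.01383924057505457 30.000101923942566 [-0.19  1.09  0.63] [ 0.53810331 -0.34846492  0.06495788]
[0.74 2.08 0.4 ]
[-0.55  0.81 -2.71]
[-1.09 -0.13 -1.65]
[ 0.61  0.86 -3.75]
0.013807321939663065 8.0917
```

View pics/s2.png

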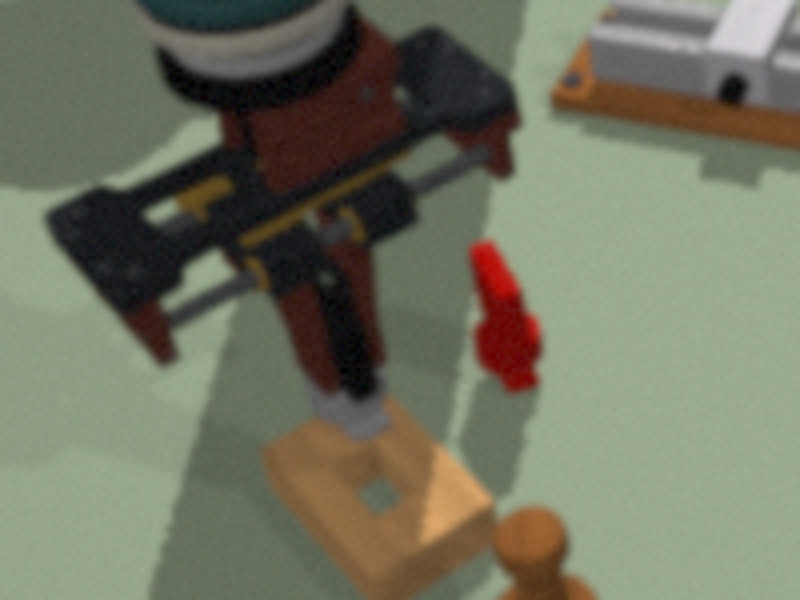

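```bash
cat >> h.py <<'E'
q=np.load("q.npy"); ra=q[2]; PSI=ra+np.pi
ex=np.array([np.cos(ra),np.sin(ra),0]); ey=np.array([-np.sin(ra),np.cos(ra),0]); O=np.array([q[0],q[1],0])
def pos(s,t,z): return O+ex*s+ey*t+[0,0,z]
def FR(n=4):
    f=np.mean([(dwell(.02),current_wrist_force())[1] for _ in range(n)],axis=0); return np.array([f@ex,f@ey,f[2]]).round(2)
E
python3 - <<'E'
from h import *
goto(pos(-.03,0,.13),ori(PSI)); print(current_joints()[5],current_time_s())
movel(pos(-.03,0,.100),speed=.1); f0=FR(8); print(f0,current_time_s())
p=read_camera("scene");save(p,"pics/s3.png",(230,170,390,290),5)
for z in np.arange(.098,.0875,-.001):
    movel(pos(-.03,0,z),speed=.03); f=FR(3)-f0; print(round(z,4),f)
    if f[2]>3 or abs(f[1])>4: break
print(current_time_s(),current_position())
E
```

```text
1.1227605433844008 9.5167
[-0.26  0.16 -2.16] 10.1
0.098 [ 0.04 -0.31  0.39]
0.097 [ 0.07 -0.07  0.31]
0.096 [ 0.05  0.04 -0.05]
0.095 [ 0.2  -0.44  0.1 ]
0.094 [-0.04 -0.1  -0.18]
0.093 [ 0.04 -0.81  1.2 ]
0.092 [-0.47 -3.08  1.31]
0.091 [-0.75 -4.41  0.25]
12.55 [0.55368099 0.03266215 0.09079168]
```

View pics/s3.png

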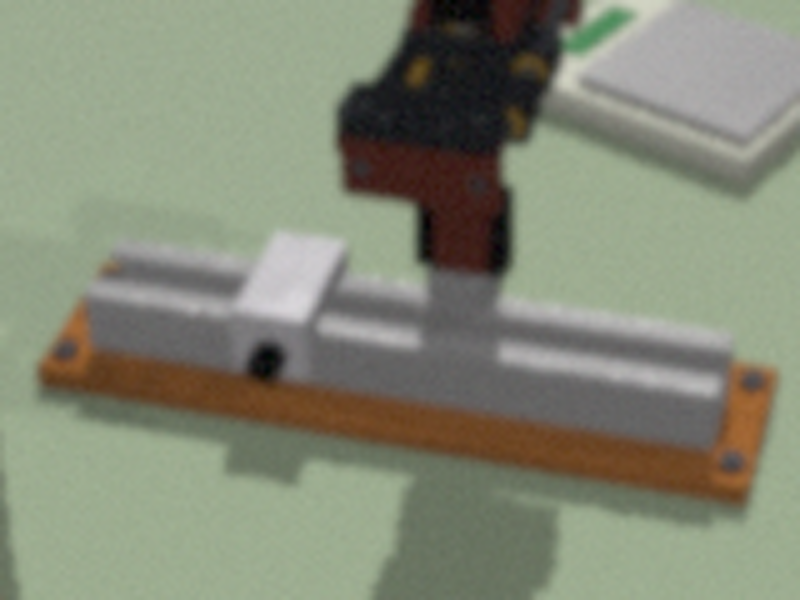

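```bash
python3 - <<'E'
from h import *
f0=np.array([-.26,.16,-2.16]); t=-.0007; z=.091
movel(pos(-.03,t,z),speed=.02); f=FR(3)-f0; print(f)
while z>.0785:
    if abs(f[1])>1: t+=np.clip(f[1]*.0002,-.0006,.0006)
    if f[2]<3: z-=.001
    elif abs(f[1])<=1: break
    movel(pos(-.03,t,z),speed=.03); f=FR(3)-f0; print(round(z,4),round(t*1e3,2),f)
    if f[2]>8: break
print(current_time_s(),current_position())
E
```

```text
[ 0.07 -1.04 -1.03]
0.09 -0.91 [-0.36 -0.62 -0.64]
0.089 -0.91 [ 0.16 -0.42 -0.21]
0.088 -0.91 [ 0.18  0.04 -0.55]
0.087 -0.91 [-0.15 -0.36  0.54]
0.086 -0.91 [0.05 0.52 0.3 ]
0.085 -0.91 [ 0.29 -0.15 -0.19]
0.084 -0.91 [ 0.32 -0.58  0.36]
0.083 -0.91 [ 0.16  0.08 -0.42]
0.082 -0.91 [ 0.48 -0.51 -0.01]
0.081 -0.91 [ 0.54 -0.14  0.12]
0.08 -0.91 [ 2.92 -1.1   8.93]
16.15 [0.55356804 0.03324538 0.08089976]
```

```bash
python3 - <<'E'
from h import *
z=.0823; movel(pos(-.03,-.00091,z),speed=.03); f0=FR(6);print(f0)
def probe(d):
    t=-.0009
    while abs(t+.0009)<.004:
        t+=d; movel(pos(-.03,t,z),speed=.03); f=FR(3)-f0; print(round(t*1e3,2),f, end=' ')
        if abs(f[1])>2.5: break
    m=(np.array(current_position())-O)@ey; print('act',m); return m
a=probe(-.0004); movel(pos(-.03,-.001,z),speed=.03); b=probe(.0004)
c=(a+b)/2; print("mid",c); movel(pos(-.03,c,z),speed=.03); print(FR(4)-f0,current_time_s()); np.save("c.npy",c)
E
```

```text
[-0.   -0.38 -1.99]
-1.3 [ 0.27  0.84 -0.45] -1.7 [0.09 0.14 0.29] -2.1 [-0.01  0.56 -0.25] -2.5 [ 0.69  0.74 -0.88] -2.9 [ 0.09  0.36 -0.37] -3.3 [ 0.33  0.2  -0.14] -3.7 [ 0.5   0.66 -0.36] -4.1 [-0.22 -0.1  -0.17] -4.5 [ 0.44  1.61 -0.54] -4.9 [ 0.74  4.24 -0.89] act -0.00448611703519805
-0.5 [-0.12  0.44 -0.09] -0.1 [0.12 0.44 0.12] 0.3 [ 0.32  0.5  -0.21] 0.7 [-0.26  0.41 -0.68] 1.1 [-0.13 -0.18 -0.19] 1.5 [-0.95 -2.72  0.06] act 0.0011193276649798716
mid -0.0016833946851090892
[ 0.22  0.55 -0.36] 21.9083
```

```bash
python3 - <<'E'
from h import *
c=float(np.load("c.npy")); s=-.03; z=.0823; f0=np.array([0,-.2,-2.1]); m0=None
for k in range(1,10):
    movel(pos(s,c,z),ori(PSI-np.radians(10*k)),speed=.02); f=FR(3)-f0; m=current_wrist_torque()[2]
    print(10*k,f,round(m,3),round(c*1e3,2))
    if np.linalg.norm(f)>10: break
    if abs(f[1])>1.5: c+=np.clip(f[1]*.0002,-.0006,.0006)
print(current_time_s(),current_joints()[5]); np.save("c.npy",c)
E
```

```text
10 [-0.13  0.61 -0.39] 0.0 -1.68
20 [-0.16 -0.04  0.31] 0.015 -1.68
30 [-0.11  0.29 -0.23] 0.009 -1.68
40 [-0.1  -0.08  0.17] 0.013 -1.68
50 [-0.38  0.15 -0.24] 0.023 -1.68
60 [ 0.04  0.51 -0.38] -0.011 -1.68
70 [-0.18  0.24 -0.17] -0.013 -1.68
80 [ 0.04  1.61 -0.33] -0.027 -1.68
90 [ 1.22  2.64 -0.87] 0.069 -1.36
25.2833 2.69096603269538
```

```bash
python3 - <<'E'
from h import *
c=float(np.load("c.npy")); s=-.03; z=.0823; f0=np.array([0,-.2,-2.1]); o=ori(PSI-np.pi/2)
for _ in range(4):
    movel(pos(s,c,z),o,speed=.02); f=FR(4)-f0; print(round(c*1e3,2),f,round(current_wrist_torque()[2],3))
    if abs(f[1])<.9: break
    c+=np.clip(f[1]*.0002,-.0005,.0005)
while z<.0875:
    z+=.0004; movel(pos(s,c,z),speed=.02); f=FR(3)-f0; print(round(z,4),f,current_position()[2])
    if f[2]<-5: dwell(.2); break
np.save("c.npy",c); print(FR(4)-f0,current_time_s(),current_width()*.088)
E
```

```text
-0.83 [ 0.19  0.45 -0.58] 0.003
0.0827 [-0.26  0.35 -0.18] 0.08274736356514502
0.0831 [-0.08 -0.02 -0.09] 0.0831172665093944
0.0835 [ 0.04  0.43 -0.21] 0.08349169358443065
0.0839 [-0.2   0.21 -0.29] 0.08393264672632332
0.0843 [-0.89  0.87 -6.26] 0.08398281762308554
[-2.74  1.13 -8.79] 27.3667 0.0138087658785242
```

```bash
python3 - <<'E'
from h import *
c=float(np.load("c.npy"))+.0004; s=-.03; z=.0822
movel(pos(s,c,z),speed=.02); f0=FR(8); print(f0)
while s<.028:
    s+=.007 if s<.005 else (.003 if s<.0115 else .0006)
    movel(pos(s,c,z),speed=.04); f=FR(3)-f0
    print(round(s,4),round(c*1e3,2),f)
    if f[0]<-5 or np.linalg.norm(f)>12: break
    if abs(f[1])>1.5: c+=np.clip(f[1]*.0002,-.0006,.0006)
np.save("c.npy",[c,s]); print(FR(4)-f0,current_time_s(),(np.array(current_position())-O)@ex)
p=read_camera("scene");save(p,"pics/s4.png",(240,180,360,270),6)
E
```

```text
[-0.02  0.12 -2.28]
-0.023 -0.43 [ 0.06 -0.44 -0.19]
-0.016 -0.43 [ 0.   -0.44 -0.17]
-0.009 -0.43 [ 0.03  0.11 -0.2 ]
-0.002 -0.43 [-0.2  -0.35 -0.01]
0.005 -0.43 [0.03 0.16 0.36]
0.012 -0.43 [0.02 0.1  0.43]
0.0126 -0.43 [-0.59 -0.57  0.22]
0.0132 -0.43 [ 0.28 -0.57  0.41]
0.0138 -0.43 [ 0.22 -0.11 -0.01]
0.0144 -0.43 [-0.13 -0.16 -0.1 ]
0.015 -0.43 [ 0.29 -0.22  0.55]
0.0156 -0.43 [-0.05  0.2   0.05]
0.0162 -0.43 [-0.22 -0.65  0.1 ]
0.0168 -0.43 [-0.45  0.14  0.55]
0.0174 -0.43 [ 0.   -0.25 -0.7 ]
0.018 -0.43 [-0.47  0.21 -0.2 ]
0.0186 -0.43 [-0.09 -0.75  0.15]
0.0192 -0.43 [0.3  0.24 0.39]
0.0198 -0.43 [ 0.16 -0.44  0.05]
0.0204 -0.43 [-0.4  -0.48  0.1 ]
0.021 -0.43 [-1.29 -0.57 -0.52]
0.0216 -0.43 [-4.52 -1.29 -2.76]
0.0222 -0.43 [-6.3  -2.11 -3.53]
[-6.36 -2.66 -3.7 ] 35.175 0.020832552693367517
```

View pics/s4.png

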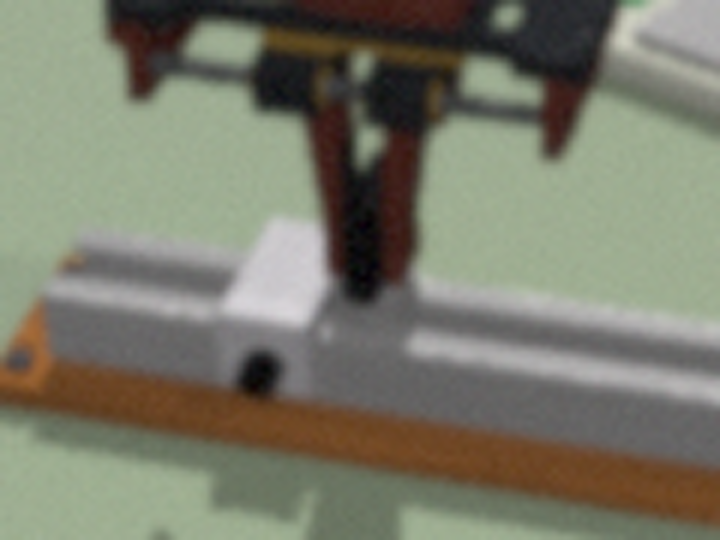

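```bash
python3 - <<'E'
from h import *
c,s=np.load("c.npy"); f0=np.array([0,0,-2.2]); z=.0822
movel(pos(.0217,c,z),speed=.02); f=FR(4)-f0; print(f)
while z>.0797:
    z-=.0003; movel(pos(.0217,c,z),speed=.02); f=FR(3)-f0; print(round(z,4),f)
    if f[2]>2.5: break
movel(pos(.0214,c,z),speed=.02); print(FR(4)-f0)
grip(.4); print(current_width()*.088,FR(4)); 
movel(pos(.0214,c,.16),speed=.1); movel(pos(-.06,c,.30),speed=.25); print(FR(3),current_time_s())
goto([.45,-.35,.3],ori(0))
p=read_camera("scene");a=read_camera("top");print(current_time_s())
k=[cv2.resize(x["pixels"][y0:y1,x0:x1,::-1],(400,400),interpolation=2) for x,x0,x1,y0,y1 in((p,250,330,190,270),(a,265,345,245,325))]
cv2.imwrite("pics/end.png",np.hstack(k)); save(p,"pics/endfull.png")
E
```

```text
[-5.5  -1.45 -3.15]
0.0819 [-4.36 -1.68 -0.22]
0.0816 [-4.94 -2.1   1.85]
0.0813 [-5.36 -1.52  2.64]
[-5.48 -0.23  3.53]
0.03500773184266816 [-0.42  0.09  0.01]
[-0.17  0.23 -0.57] 39.15
40.9333
```

View pics/end.png

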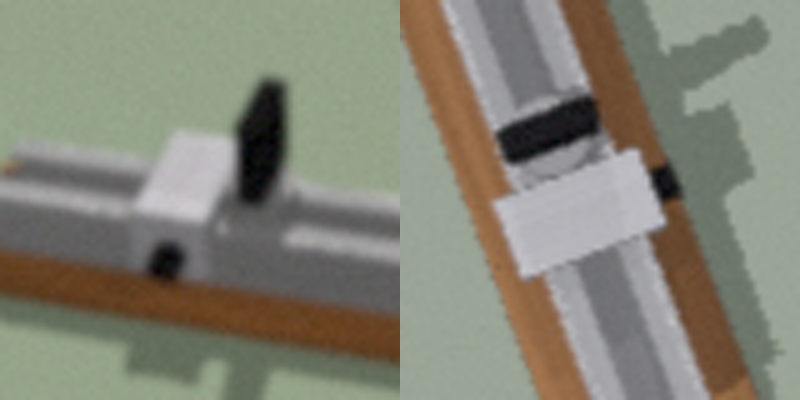

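```bash
python3 -c "
from h import *
print(finish_job(),current_time_s())"
```

```text
the job is handed in; nothing more can be done
the job is handed in; nothing more can be done
```

The job is handed in at about 41 s on the robot's clock: the stop was lowered into the rail, turned 90° clockwise, tugged at about 9 N until it caught, slid up against the gauge at about 6 N and released there. The last pictures show it upright at the gauge, though they are too coarse to rule out a gap of under a millimetre, and I did not measure the gauge for movement afterwards.

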